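Set the gap fixture and check it with the taper gauge

TASK

On the gap fixture, first crank the handwheel clockwise until the index mark on its rim lines up with the fixed pointer (it takes several grasps). Then take the taper gauge (the one with the square-cornered block handle) out of the gauge block and slide its blade straight down between the two jaw plates until it drags snugly and the sprung jaw has given about 2 mm, without forcing it on. Finish while holding it in the fingers at that depth: do not let go, and leave everything else on the table where it is.

Things in the scene. Friction and masses are not known exactly. Their poses are not given: they have to be found in the camera images.
- fixture: Steel gap fixture fixed on the table, base 90 (x) x 260 (y) x 18 mm. Origin under the gap on the table, z up. Two upright jaw plates (40 mm wide in x, 16 mm thick, tops at 100 mm) face each other across y; the gap runs along x, open at the top, free down to the base. The -y jaw is fixed (face at y = -3.5 mm), the +y jaw is sprung. Handwheel on a gear box at y = +150 mm.
- gap (a point): Centre of the gap at the set wheel angle, 95 mm above the table over the fixture's origin, at the foot of the jaws' lead-in chamfers (4 mm wide, 5 mm deep); axes as the fixture's (x along the gap, y across). The wheel closes the gap by 2 mm per rad, only the +y jaw moving: 14.2 mm at wheel 0, 7 mm at 3.6.
- wheel_centre (a point): On the handwheel's vertical axis, 87 mm above the table. Black wheel of 96 mm diameter, upper face 65 mm above the table, with a grip bar across its centre: 60 mm long, 14 mm wide, from the face up to 93 mm above the table. This point's axes are the fixture's and do not turn with the wheel.
- index (a point): Index mark: a flat metal bar, 12 x 8 mm, lying on the wheel's upper face at one end of the grip bar, 41 mm from the wheel's axis and in line with the grip bar. It turns with the wheel.
- pointer (a point): Top of the fixed metal pointer, beside the rim on the fixture's +x side, 62 mm from the wheel's axis.
- wheel (a joint): Handwheel angle (rad), growing clockwise seen from above; starts at 0 to 1.2. 0 = gap open, 3.6 = index mark at the pointer, hard stop 4.4. Index mark and grip bar point at (3.6 minus this angle) in the fixture's frame, counter-clockwise from its +x. Stays where left; turns with about 0.12 N m.
- jaw (a joint): How far the sprung jaw has been pushed back on its carriage (m), 0 = at rest, at most 8 mm. Spring: 3 N preload plus 1.5 N per mm.
- rack: Wooden gauge block fixed on the plate, 250 (x) x 75 (y) x 100 (z) mm, origin under its centre. Three upright slots, 24 (x) x 15 (y) mm and 92 mm deep, at x = -85, 0, +85 mm, each with a gauge hanging in it by its handle; which gauge is in which slot changes.
- taper: Taper gauge, 0.12 kg: black square-cornered block handle 32 (x) x 24 (y) x 36 (z) mm; steel blade below it 20 mm wide (x), 85 mm long, its thickness (y) tapering evenly from 11.5 mm at the handle to 3 mm at the tip. Origin at the centre of the handle's underside, z up; in the rack that underside lies on the rack's top.
- taper_tip (a point): Middle of the blade's lower end, 85 mm below the handle's underside; axes as the gauge's. At the 7 mm gap the blade touches both jaws when this is 40 mm below point gap; each further 10 mm pushes the sprung jaw back 1 mm. At 2 mm the push is about 6 to 12 N, depending on friction.
- taper_grip (a point): Good grip point in the handle, 22 mm above its underside.
- plug: Bystander: plug gauge with a round black handle 32 mm across and 30 mm tall, in a slot of the block. Origin under the handle.
- flat: Bystander: flat gauge with a flange, thin stem and ball on top, 45 mm tall, in a slot of the block. Origin under the flange.
- marker: Bystander: marker pen, 16 mm thick, 130 mm long, lying.
- calculator: Bystander: calculator, 140 x 80 x 15 mm.
- bracket: Bystander: bent sheet bracket, 90 x 40 x 42 mm.
- gauge_block: Bystander: steel block, 75 x 50 x 25 mm.
- pin_plate: Bystander: plate 100 x 120 x 22 mm with upright pins to 67 mm.
- clip: Bystander: small steel V-shaped clamp, about 72 x 41 x 18 mm.
Things that resemble listed ones, but are neither listed nor needed, are in the scene too. Leave any red look-alike of the taper alone.

How it is judged:
On the way, in this order (a step that is already met when the one before it is completed fails the run):
1. the handwheel's index mark is lined up with the pointer, the gauge still in its slot (value of joint wheel between 3.45 and 3.75 rad and distance of taper from where it was at the start of the episode below 0.02 m), for 0.2 s.
2. the taper gauge is lifted clear of the gauge block in the fingers (height (world z) of taper_tip above 0.1 m and contact force between the fingers and taper above 1 N), for 0.1 s.
3. the blade is between the jaws and the sprung jaw gives (x of taper_tip in the frame of gap between -0.012 and 0.012 m and y of taper_tip in the frame of gap between -0.008 and 0.008 m and z of taper_tip in the frame of gap between -0.082 and -0.035 m and value of joint jaw above 0.0008 m), for 0.2 s.
At the end, for the whole second after the job is handed in: Wheel at 3.6 +/- 0.15 rad; blade upright (0.12 rad), in line with the gap (0.2 rad), tip 35 to 82 mm below the gap point, within 12 mm along and 8 mm across; it presses on both jaws, the sprung jaw pushed back 0.8 to 3.5 mm; the fingers hold the gauge, at rest (all of step 3 and value of joint wheel between 3.45 and 3.75 rad and value of joint jaw below 0.0035 m and angle between taper's own z axis and vertical below 0.12 rad and angle between the x axis of taper and the x axis of gap, either way round below 0.2 rad and contact force between the fingers and taper above 2 N and contact force between taper and jaw above 1 N and contact force between taper and fixture above 1 N and linear speed of taper below 0.01 m/s); the arm keeps its last pose, push and grip.
It fails at once if the blade is forced: the sprung jaw is pushed back more than 5 mm (value of joint jaw above 0.005 m).
It fails at once if another gauge or a bystander is displaced by more than 30 mm (distance of any of marker, calculator, bracket, gauge_block, pin_plate, clip, plug, flat from where it was at the start of the episode above 0.03 m).
It also fails if it takes over 58 s, if anything falls off the work surface, if the arm or the gripper's body presses on something with over 40 N, if the wrist force passes 120 N, or if a joint passes its speed limit or range.

ROBOT

A 6-joint arm with a two-finger parallel gripper is mounted at the origin on the work surface. World frame = base frame: x ahead of the robot, y to its left, z up, the work surface at z = 0. Lengths are in m, angles in rad, forces in N, time in s.
With the tool pointing down it reaches from about 0.35 to 0.975 m from the base axis. Payload 4.9 kg.
Tool frame: the origin (TCP) lies at the very end of the fingers, on their centre line; the grasp point (between the pads) lies 19 mm behind it; z points along the fingers, y is the line along which they close (so a half turn about z gives the same grasp; the last joint's range is limited). The gripper opens to 85 mm and grips with 20 to 120 N. Pads are 22 mm wide; open, the fingers measure 114 mm over their backs; the gripper's body (76 mm by 85 mm) begins 54 mm behind the grasp point. The pads swing forward as they close: fully open they stand 13 mm farther back than shut.
Start: joints at [-1.423, 0.053, 1.613, -0, 1.476, -0.119], TCP at [0.165, -0.603, 0.209] pointing down, gripper open.
Joint ranges: [-3.01, 3.01], [-1.01, 2.22], [0.06, 2.58], [-1.02, 4.17], [0.09, 2.62], [-3.14, 3.14]. Speed limits (rad/s): [2.57, 2.57, 3.14, 3.14, 3.14, 3.14].

INTERFACE

Orientations are given as a rotation vector (axis times angle).
In Python, from station import ctrl gives the robot as it stands.
- The arm moves only by the tool jog_arm, never from a script. Its argument "plan" is a list of rows, each a list of 7 numbers: the shift along the tool's x, y, z in units of 0.02 m (1.0 is 0.02 m), then the turn, a rotation vector about the tool's x, y, z in units of 45 degrees (1.0 is 45 degrees), then the opening, from -1 (shut) to 1 (fully open). A call has 1 to 8 rows; each row shifts and turns the commanded pose from where the row before left it, along the tool's axes as they then stand; what a row does not reach is not made up. A row lasts 1/10 s, in which the tool goes at most 50 mm and 8.59 degrees, less where a joint would pass 70% of its speed; a pose out of reach is approached as far as the arm can. A call with a number of a shift or a turn outside -1 to 1 is refused whole. A call with a gripper value outside its range is refused whole. The fingers move at their own pace and stop on an object; "grip_force" is the grip in N (left out, the last holds). Time passes only in rows, so rows that do not move let the fingers close. It gives the time, the measured TCP pose, the force, the opening and the grip force at its end, in the units of the state.
- ctrl.get_obs(): the state, without advancing time (a new reading comes with each control period).
- ctrl.get_image(name): name is "scene" or "top"; returns (picture, depth): 384x512x3 uint8, red, green, blue; 384x512 float32, m along the optical axis (not along the pixel's ray), 0 where there is no reading.
- ctrl.camera_info(name): a dict with "camera_matrix" (3x3 intrinsics, pixels), "rvec" (rotation vector, rad) and "tvec" (3), from world to camera coordinates, as OpenCV has them. Camera axes: x right, y down, z forward; pixel columns grow to the right and rows downward; lengths in m; the calibration is good to about 2 mm. A picture is of the moment at which its call begins. camera_info takes no time and is no camera call.
- ctrl.finish_job(): hands the job in; it is judged then, once.
The state is a dict: "t": time; "q": joint angles; "dq": joint speeds; "effort": joint torques, N m; "tool_pos": TCP position; "tool_rot": TCP orientation; "contact_force": force on the tool from outside, world axes, zero at the start; "wrist_torque": the same for the moment, N m; "opening": finger opening in m; "grip_force": force on a finger pad.
Only numpy, scipy, OpenCV 4.12 (cv2) and the standard library are available. Lean on these libraries where they do the work, as an engineer would, in place of code of your own. Each camera call takes 0.05 s, during which the arm holds its last target. There are 200 camera calls.

## Working session

There is one attempt and no reset: what is moved stays moved. The work goes in short steps, Python scripts to look and compute and a tool call to move; the robot and the scene stay as the last step left them, time stands still between calls to the robot, and variables do not carry over. Pictures are saved under pics/ and viewed, at most 10 in all, crops included, and the job is handed in when it is done.

Besides the shell and the picture viewer there is one more tool, called after "Emit:" as a command line: name --pt "numbers of a row" for each row, then --argument value for the rest. jog_arm: Moves the arm, as the interface text tells. Shifts and turns lie within -1 to 1; 1 stands for 0.02 m of shift or 45 degrees of turn. Its arguments: {"type":"object","properties":{"plan":{"type":"array"},"grip_force":{"type":"number"}},"required":["plan"]}

```bash
ls; mkdir -p pics; python3 - <<'E'
from station import ctrl
import cv2,numpy as np
for n in("scene","top"):
    im,d=ctrl.get_image(n); cv2.imwrite(f"pics/{n}0.png",im[:,:,::-1]); np.savez(f"{n}0.npz",im=im,d=d)
    i=ctrl.camera_info(n); R=cv2.Rodrigues(np.array(i["rvec"],float))[0]; print(n,i["camera_matrix"],-R.T@np.array(i["tvec"]).ravel(), R[2])
print(ctrl.get_obs())
E
```

```text
pics
scene [[386.79433261   0.         254.29418899]
 [  0.         386.79433261 192.93482935]
 [  0.           0.           1.        ]] [1.04818311 0.75005806 0.7016104 ] [-0.5277887  -0.59992274 -0.60127514]
top [[382.07292588   0.         247.09853878]
 [  0.         382.07292588 190.41362035]
 [  0.           0.           1.        ]] [0.4588667  0.11631731 1.12002858] [ 0.05601526 -0.00416603 -0.99842122]
{'t': 0.1, 'q': array([-1.42300208e+00,  5.33089375e-02,  1.61412776e+00, -6.94624427e-06,
        1.47602884e+00, -1.19001991e-01]), 'dq': array([ 2.78897693e-04, -2.96156647e-03, -2.54188983e-03, -1.34702356e-04,
        3.73010411e-04,  5.01782678e-05]), 'effort': array([ 1.62733968e-04, -3.94902098e+01, -3.71363139e+01, -5.46959120e-05,
        3.93737151e-03, -8.18866511e-06]), 'tool_pos': array([ 0.16468455, -0.60229009,  0.20789208]), 'tool_rot': array([-3.11182558e+00, -4.17592689e-01,  5.31790578e-05]), 'contact_force': array([-0.38846681, -0.07932671,  0.3215298 ]), 'wrist_torque': array([0.00523308, 0.04023218, 0.01550663]), 'grip_force': 0.0, 'opening': 0.08497761422824736}
```

View pics/top0.png

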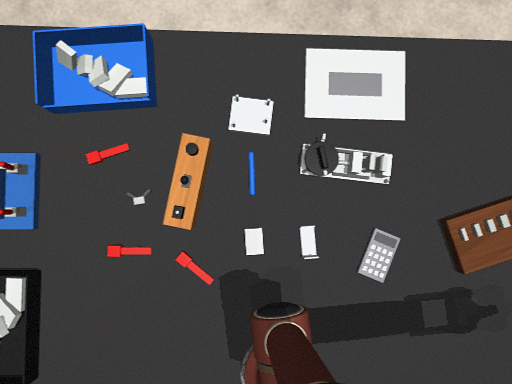

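View pics/scene0.png

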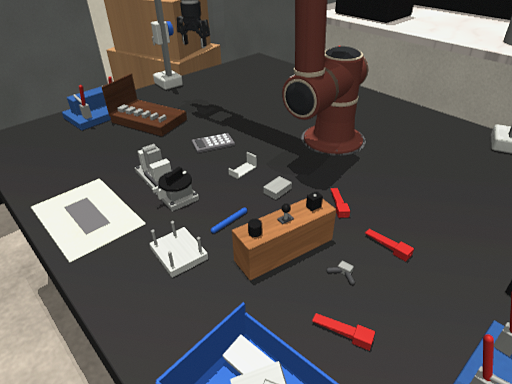

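The top view shows the fixture around (346,163), with its wheel at (318,158) and pointer at (323,137). The rack is at (186,181): round handle (192,149), ball (185,180) and square handle (178,212). Next I'll zoom in and measure.

```bash
cat > h.py <<'E'
import cv2,numpy as np
from station import ctrl
def cam(n):
    i=ctrl.camera_info(n); return np.array(i["camera_matrix"]),cv2.Rodrigues(np.array(i["rvec"],float))[0],np.array(i["tvec"],float).ravel()
def ray(n,uv,z):
    K,R,t=cam(n); c=-R.T@t; r=R.T@np.linalg.inv(K)@np.array([uv[0],uv[1],1.]); return c+r*(z-c[2])/r[2]
def cloud(n,d):
    K,R,t=cam(n); v,u=np.indices(d.shape); p=np.stack([(u-K[0,2])/K[0,0]*d,(v-K[1,2])/K[1,1]*d,d],-1); P=(p-t)@R; P[d==0]=np.nan; return P
def proj(n,p):
    K,R,t=cam(n); q=K@(R@np.array(p)+t); return q[:2]/q[2]
E
python3 - <<'E'
from h import *
f=np.load("top0.npz"); im,d=f["im"],f["d"]; P=cloud("top",d)
a=cv2.resize(im[120:200,290:400],None,fx=5,fy=5,interpolation=cv2.INTER_CUBIC)
b=cv2.resize(im[130:232,160:214],None,fx=4,fy=4,interpolation=cv2.INTER_CUBIC)
c=np.zeros((408,550+216,3),np.uint8); c[:400,:550]=a; c[:,550:]=b
cv2.imwrite("pics/zoom.png",c[:,:,::-1])
def rect(m,name):
    q=P[m]; r=cv2.minAreaRect(q[:,:2].astype(np.float32)); print(name,len(q),r,np.median(q[:,2]))
z=P[...,2]; x=P[...,0]; y=P[...,1]
reg=np.zeros(z.shape,bool); reg[125:235,155:215]=1
rect(reg&(abs(z-.1)<.006),"racktop")
reg2=reg&(z>.11)
n,l,s,c=cv2.connectedComponentsWithStats(reg2.astype(np.uint8))
for k in range(1,n):
    if s[k,4]>8: rect(l==k,f"handle{c[k]}")
reg=np.zeros(z.shape,bool); reg[125:195,290:400]=1
rect(reg&(abs(z-.018)<.005),"base"); 
rect(reg&(abs(z-.1)<.006),"jawtops"); rect(reg&(abs(z-.065)<.006),"wheel");
rect(reg&(abs(z-.093)<.006),"bar+")
for v in range(140,186,3): print(v,(z[v,300:396:3]*1000).round().astype(int))
E
```

```text
racktop 2296 ((0.5376732349395752, 0.2750653922557831), (0.07603345811367035, 0.25056222081184387), 80.11027526855469) 0.09983822701974626
handle[192.02307692 148.75384615] 130 ((0.6200686693191528, 0.25980788469314575), (0.02900587022304535, 0.03056185320019722), 2.715812921524048) 0.12944534449313722
handle[184.43636364 179.67272727] 55 ((0.5375177264213562, 0.27441322803497314), (0.018459470942616463, 0.018771495670080185), 0.90604567527771) 0.1414455712847403
handle[178.25757576 212.03030303] 132 ((0.4538610279560089, 0.2894839942455292), (0.024318862706422806, 0.03158235922455788), 80.08855438232422) 0.1353555001116938
base 773 ((0.60722815990448, -0.17276433110237122), (0.26011893153190613, 0.09082844853401184), 84.94768524169922) 0.017884730492336007
jawtops 220 ((0.6047417521476746, -0.1709643304347992), (0.18456226587295532, 0.05272124707698822), 82.48555755615234) 0.09881077060913639
wheel 942 ((0.6249061226844788, -0.15647901594638824), (0.11517999321222305, 0.22123925387859344), 0.5450249910354614) 0.06510305937691128
bar+ 242 ((0.6048157811164856, -0.17701011896133423), 
[... 3006 characters left out ...]
   -1
                    2                   -1 -9223372036854775808
                   16                   16                   17
                   18                   16                   17
                   19                   18                   18
                   17                   18                   22
                   16                   20                   20
                    2                    1]
182 [ 2  2 -1  0  3 -1  2 -3 -2  0  1 -1  0  3  0 -1 -3  0 -3  0  0  1  3 14
 18 18 17 18 18 18 -3  2]
185 [ 1  0 -2 -2 -1 -4 -4 -2  0  4 -2  2 -3  1  1  0 -2  5  0  2  1  3 -1  1
 -4  0  2 -2  5 -3 -1 -1]<stdin>:20: RuntimeWarning: invalid value encountered in cast
```

View pics/zoom.png

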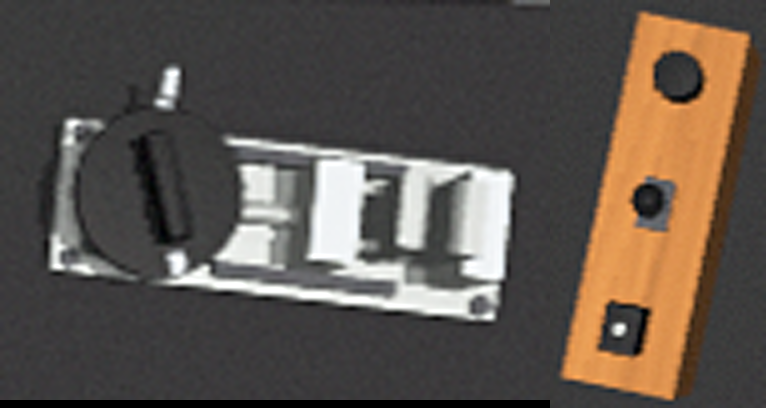

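The zoom confirms round, ball and square handles in the rack. On the wheel, the grip bar has its index at crop (177,262) on the −x side, and the pointer is at (170,85). Now I'll get exact figures.

```bash
python3 - <<'E'
from h import *
f=np.load("top0.npz"); im,d=f["im"],f["d"]; P=cloud("top",d); z=P[...,2]
V=im.max(2)
reg=np.zeros(z.shape,bool); reg[125:195,290:341]=1
m=(reg&(abs(z-.065)<.012)&(V<90)).astype(np.uint8)
c=max(cv2.findContours(m,cv2.RETR_EXTERNAL,cv2.CHAIN_APPROX_NONE)[0],key=cv2.contourArea)
(u,v),r=cv2.minEnclosingCircle(c); W=ray("top",(u,v),.065); print("wheel",u,v,r*(1.12-.065)/382,W)
m=reg&(z>.084); q=P[m]; q=q[np.hypot(*(q[:,:2]-W[:2]).T)<.04]
print("bar",len(q),cv2.minAreaRect(q[:,:2].astype(np.float32)))
yd=np.deg2rad(84.95); Y=np.array([np.cos(yd),np.sin(yd)]); X=np.array([Y[1],-Y[0]])
m=reg&(V>120); 
n,l,s,cc=cv2.connectedComponentsWithStats(m.astype(np.uint8))
for k in range(1,n):
    if s[k,4]>4:
        p=ray("top",cc[k],.069); w=p[:2]-W[:2]; print(cc[k],s[k,4],p,np.hypot(*w),"angle fix",np.arctan2(w@Y,w@X))
print("origin from wheel",W[:2]-.15*Y)
q=P[120:200,340:400].reshape(-1,3); q=q[(abs(q[:,2]-.1)<.005)]
o=(q[:,:2]-W[:2]); yy=o@Y; xx=o@X; print("x range",xx.min(),xx.max(),np.median(xx)); print(np.histogram(yy,bins=np.arange(-.2,-.1,.004)))
E
```

```text
wheel 321.5445251464844 158.1676483154297 0.0472748613357544 [ 0.61373881 -0.09259306  0.065     ]
bar 123 ((0.6144276261329651, -0.09282516688108444), (0.059634797275066376, 0.014201533980667591), 14.64858341217041)
[323.37931034 137.37931034] 29 [ 0.6714509  -0.09590967  0.069     ] 0.05780731179363991 angle fix 0.030734061322885677
[304.15789474 162.43859649] 114 [ 0.59986251 -0.0438273   0.069     ] 0.05070159032055976 angle fix 1.9361584313087155
[337.5 148. ] 10 [ 0.64283389 -0.13564302  0.069     ] 0.051959822934339824 angle fix -0.8883276854612174
[339.13793103 157.68965517] 29 [ 0.61589269 -0.14058855  0.069     ] 0.04804380110348603 angle fix -1.437810687243208
[337.40425532 169.        ] 47 [ 0.58425118 -0.13624373  0.069     ] 0.05267733408694558 angle fix -2.0767754562602034
[329.83076923 174.75384615] 65 [ 0.56766598 -0.11551928  0.069     ] 0.05146180387875546 angle fix -2.591721108085072
origin from wheel [ 0.60053505 -0.2420108 ]
x range -0.019664247038350718 0.020576698584976155 2.516013709690306e-05
(array([ 0,  0,  0,  0,  0,  0,  0, 14, 21, 22, 29, 11,  0,  0,  2, 14, 20,
       20, 28,  3,  0,  0,  0,  0]), array([-0.2  , -0.196, -0.192, -0.188, -0.184, -0.18 , -0.176, -0.172,
       -0.168, -0.164, -0.16 , -0.156, -0.152, -0.148, -0.144, -0.14 ,
       -0.136, -0.132, -0.128, -0.124, -0.12 , -0.116, -0.112, -0.108,
       -0.104]))
```

Emit:
jog_arm --pt "0.9 -0.58 0 0 0 0 1" --pt "0.9 -0.58 0 0 0 0 1" --pt "0.9 -0.58 0 0 0 0 1" --pt "0.9 -0.58 0 0 0 0 1" --pt "0.9 -0.58 0 0 0 0 1" --pt "0.9 -0.58 0 0 0 0 1" --pt "0.9 -0.58 0 0 0 0 1" --pt "0.9 -0.58 0 0 0 0 1" --grip_force 60

```text
t: 0.9
tool_pos: [0.2807, -0.4732, 0.2091]
tool_rot: [3.113, 0.42, 0.0]
contact_force: [-0.4, -1.0, 0.7]
opening: 0.0854
grip_force: 0.0
```

Emit:
jog_arm --pt "0.9 -0.58 0 0 0 0 1" --pt "0.9 -0.58 0 0 0 0 1" --pt "0.9 -0.58 0 0 0 0 1" --pt "0.9 -0.58 0 0 0 0 1" --pt "0.9 -0.58 0 0 0 0 1" --pt "0.9 -0.58 0 0 0 0 1" --pt "0.9 -0.58 0 0 0 0 1" --pt "0.9 -0.58 0 0 0 0 1"

```text
t: 1.7
tool_pos: [0.3946, -0.3455, 0.2091]
tool_rot: [3.113, 0.42, 0.001]
contact_force: [-0.4, -0.5, -0.1]
opening: 0.0853
grip_force: 0.0
```

Emit:
jog_arm --pt "0.9 -0.58 0 0 0 0 1" --pt "0.9 -0.58 0 0 0 0 1" --pt "0.9 -0.58 0 0 0 0 1" --pt "0.9 -0.58 0 0 0 0 1" --pt "0.9 -0.58 0 0 0 0 1" --pt "0.9 -0.58 0 0 0 0 1" --pt "0.9 -0.58 0 0 0 0 1" --pt "0.9 -0.58 0 0 0 0 1"

```text
t: 2.5
tool_pos: [0.5086, -0.2179, 0.2091]
tool_rot: [3.113, 0.42, 0.001]
contact_force: [0.6, 0.0, -0.4]
opening: 0.0854
grip_force: 0.0
```

Emit:
jog_arm --pt "0.85 -0.58 0 0 0 0 1" --pt "0.85 -0.58 0 0 0 0 1" --pt "0.85 -0.58 0 0 0 0 1" --pt "0.85 -0.58 0 0 0 0 1" --pt "0.85 -0.58 0 0 0 0 1" --pt "0.85 -0.58 0 0 0 0 1" --pt "0.85 -0.58 0 0 0 0 1" --pt "0.85 -0.58 0 0 0 0 1"

```text
t: 3.3
tool_pos: [0.6148, -0.0924, 0.2091]
tool_rot: [-3.113, -0.42, -0.0]
contact_force: [0.7, -0.5, 0.3]
opening: 0.0854
grip_force: 0.0
```

Emit:
jog_arm --pt "0 0 0 0 0 -0.19 1" --pt "0 0 0 0 0 -0.19 1" --pt "0 0 0 0 0 -0.19 1" --pt "0 0 0 0 0 -0.19 1" --pt "0 0 0 0 0 -0.19 1" --pt "0 0 0 0 0 -0.19 1" --pt "0 0 0 0 0 -0.19 1" --pt "0 0 0 0 0 -0.19 1"

```text
t: 4.1
tool_pos: [0.6143, -0.0932, 0.2091]
tool_rot: [-2.332, -2.104, -0.0]
contact_force: [-0.2, 1.2, 0.6]
opening: 0.0857
grip_force: 0.0
```

Emit:
jog_arm --pt "0 0 0 0 0 -0.19 1" --pt "0 0 0 0 0 -0.19 1" --pt "0 0 0 0 0 -0.19 1" --pt "0 0 0 0 0 -0.19 1" --pt "0 0 0 0 0 -0.19 1" --pt "0 0 0 0 0 -0.19 1" --pt "0 0 0 0 0 -0.19 1" --pt "0 0 0 0 0 -0.19 1"

```text
t: 4.9
tool_pos: [0.6143, -0.0931, 0.2091]
tool_rot: [-0.746, -3.052, -0.0]
contact_force: [-0.4, -0.4, 0.1]
opening: 0.0852
grip_force: 0.0
```

Emit:
jog_arm --pt "0 0 0 0 0 -0.19 1" --pt "0 0 0 0 0 -0.19 1" --pt "0 0 0 0 0 -0.19 1" --pt "0 0 0 0 0 -0.19 1" --pt "0 0 0 0 0 -0.19 1" --pt "0 0 0 0 0 0 1"

```text
t: 5.5
tool_pos: [0.6144, -0.0933, 0.2091]
tool_rot: [-0.407, 3.115, 0.0]
contact_force: [0.3, 0.4, 0.5]
opening: 0.0854
grip_force: 0.0
```

```bash
cat >> h.py <<'E'
def togo(x,y,z,yang,line=True):
    "tool-axis shift (units) and turn (units) to reach x,y,z with tool y at yang deg"
    o=ctrl.get_obs(); R=cv2.Rodrigues(np.array(o["tool_rot"]))[0]; cur=np.degrees(np.arctan2(R[1,1],R[0,1]))
    d=-(yang-cur); d=(d+180)%360-180
    print("t",o["t"],"pos",o["tool_pos"].round(4),"yang",cur.round(2),"tilt",np.degrees(np.arccos(-R[2,2])).round(2),"q1,q6",o["q"][[0,5]].round(3),"F",o["contact_force"].round(2),"tq",o["wrist_torque"].round(2),"open",round(o["opening"],4),"g",o["grip_force"])
    print("units",((R.T@(np.array([x,y,z])-o["tool_pos"]))/.02).round(3),"turn",round(d/45,3))
E
python3 -c "
from h import *
togo(.614,-.0927,.071,104.65)"
```

```text
t 5.5 pos [ 0.6144 -0.0933  0.2091] yang 104.9 tilt 0.01 q1,q6 [-0.271 -2.101] F [0.31 0.44 0.48] tq [-0.01 -0.03  0.04] open 0.0854 g 0.0
units [0.01  0.034 6.907] turn 0.006
```

Emit:
jog_arm --pt "0 0.03 0.99 0 0 0 1" --pt "0 0 0.99 0 0 0 1" --pt "0 0 0.99 0 0 0 1" --pt "0 0 0.99 0 0 0 1" --pt "0 0 0.99 0 0 0 1" --pt "0 0 0.99 0 0 0 1" --pt "0 0 0.95 0 0 0 1" --pt "0 0 0 0 0 0 -1"

```text
t: 6.3
tool_pos: [0.6119, -0.0928, 0.0678]
tool_rot: [0.402, -3.11, -0.004]
contact_force: [-0.8, -0.0, -0.4]
opening: 0.0732
grip_force: 0.0
```

Emit:
jog_arm --pt "0 0 0 0 0 0 -1" --pt "0 0 0 0 0 0 -1" --pt "0 0 0 0 0 0 -1" --pt "0 0 0 0 0 0 -1" --pt "0 0 0 0 0 0 -1" --pt "0 0 0 0 0 0 -1"

```text
t: 6.9
tool_pos: [0.6148, -0.0946, 0.0715]
tool_rot: [-0.405, 3.115, -0.0]
contact_force: [0.0, 0.1, 0.8]
opening: -0.0001
grip_force: 0.0
```

Emit:
jog_arm --pt "0 0 0 0 0 0.1 -1" --pt "0 0 0 0 0 0.1 -1"

```text
t: 7.1
tool_pos: [0.6146, -0.0945, 0.0712]
tool_rot: [0.155, -3.138, -0.0]
contact_force: [-0.6, -0.0, 0.3]
opening: 0.0002
grip_force: 0.0
```

The fingers shut without catching the bar, so I'll look.

```bash
python3 - <<'E'
from h import *
a,_=ctrl.get_image("scene"); b,_=ctrl.get_image("top")
u,v=proj("scene",(.614,-.093,.08)).astype(int); 
A=cv2.resize(a[v-50:v+50,u-50:u+50],(400,400),interpolation=cv2.INTER_CUBIC)
B=cv2.resize(b[110:210,280:380],(400,400),interpolation=cv2.INTER_CUBIC)
cv2.imwrite("pics/c1.png",np.hstack([A,B])[:,:,::-1]); print(u,v)
E
```

```text
173 174
```

View pics/c1.png

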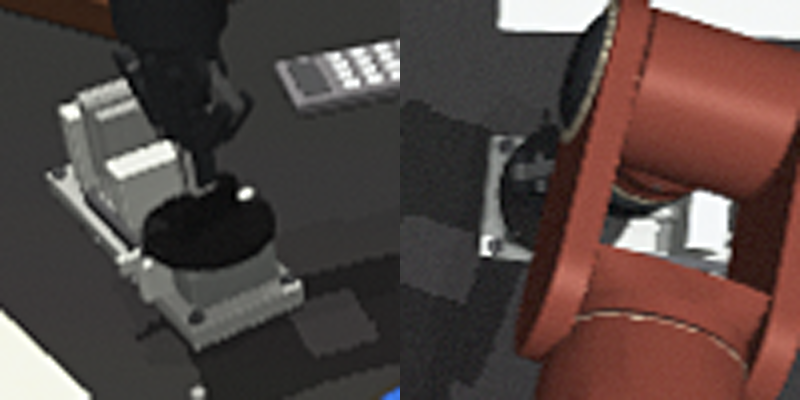

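The scene crop shows the fingertips at (200,188), which looks behind the wheel centre at about (208,222). The index is at (245,192). I'll use the scene depth to see where the tips and bar really are.

```bash
python3 - <<'E'
from h import *
f=np.load("scene0.npz"); P0=cloud("scene",f["d"])
im,d=ctrl.get_image("scene"); P=cloud("scene",d)
for n,Q in(("before",P0),("now",P)):
    q=Q[130:225,120:225].reshape(-1,3); r=np.hypot(q[:,0]-.614,q[:,1]+.093); 
    s=q[(r<.047)&(abs(q[:,2]-.065)<.004)]; print(n,"face",len(s),s.min(0),s.max(0))
    s=q[(r<.045)&(q[:,2]>.075)&(q[:,2]<.1)]; print("75-100",len(s),s.mean(0),s.min(0),s.max(0)); 
    h=s[s[:,2]>.089]; print("top",cv2.minAreaRect(h[:,:2].astype(np.float32)))
q=P[130:225,120:225].reshape(-1,3); r=np.hypot(q[:,0]-.614,q[:,1]+.093)
for z in (.07,.08,.09,.1,.11,.12): s=q[(r<.06)&(abs(q[:,2]-z)<.005)&(r<.044)]; print(z,len(s),s.mean(0),s.min(0),s.max(0))
togo(.614,-.0927,.071,104.65)
E
```

```text
before face 306 [ 0.56794553 -0.13580134  0.06261931] [ 0.66088388 -0.04649366  0.06896478]
75-100 154 [ 0.6160098  -0.08624411  0.08797356] [ 0.58390068 -0.10334002  0.07507178] [ 0.64379516 -0.07628318  0.09759104]
top ((0.6148350834846497, -0.08968746662139893), (0.059242133051157, 0.01818312518298626), 14.048795700073242)
now face 298 [ 0.56786738 -0.13665535  0.06180442] [ 0.66092326 -0.04661335  0.0688757 ]
75-100 148 [ 0.6166178  -0.08543162  0.08783767] [ 0.58313326 -0.10028337  0.07532326] [ 0.64357223 -0.0747553   0.09822692]
top ((0.61595219373703, -0.0896424725651741), (0.05667049065232277, 0.01668315939605236), 12.686309814453125)
0.07 281 [ 0.61805379 -0.08347069  0.06759514] [ 0.57185509 -0.13665535  0.06510486] [ 0.65767267 -0.05013345  0.07484429]
0.08 53 [ 0.61456857 -0.08450058  0.08001779] [ 0.58313326 -0.09481656  0.07532326] [ 0.64264084 -0.0747553   0.08448371]
0.09 71 [ 0.61900789 -0.08491736  0.09077112] [ 0.58429556 -0.09283362  0.0850174 ] [ 0.64357223 -0.07547111  0.09456333]
0.1 35 [ 0.61548811 -0.08866791  0.09844319] [ 0.5884509  -0.10028337  0.0951195 ] [ 0.64080972 -0.07954668  0.10481436]
0.11 27 [ 0.61735723 -0.08695455  0.11017903] [ 0.60493591 -0.10487162  0.10522042] [ 0.62531997 -0.07934193  0.11498158]
0.12 32 [ 0.61670216 -0.08533406  0.12017906] [ 0.60491195 -0.09859651  0.11500907] [ 0.6251029  -0.07889431  0.12497152]
t 7.25 pos [ 0.6146 -0.0945  0.0712] yang 95.92 tilt 0.0 q1,q6 [-0.272 -1.946] F [ 1.01  0.28 -0.44] tq [0.02 0.09 0.02] open -0.0004 g 0.0
units [0.023 0.093 0.009] turn -0.194
```

```bash
python3 - <<'E'
from h import *
im,d=ctrl.get_image("scene"); P=cloud("scene",d)
for u in (168,171,174,177):
    print(u); print(*[(v,*(P[v,u]*1000).round().astype(int),im[v,u].max()) for v in range(150,186,2)])
E
```

```text
168
(150, np.int64(625), np.int64(-78), np.int64(173), np.uint8(25)) (152, np.int64(626), np.int64(-77), np.int64(168), np.uint8(24)) (154, np.int64(628), np.int64(-76), np.int64(163), np.uint8(28)) (156, np.int64(624), np.int64(-86), np.int64(151), np.uint8(28)) (158, np.int64(625), np.int64(-85), np.int64(145), np.uint8(27)) (160, np.int64(625), np.int64(-88), np.int64(137), np.uint8(31)) (162, np.int64(623), np.int64(-94), np.int64(127), np.uint8(54)) (164, np.int64(623), np.int64(-96), np.int64(120), np.uint8(58)) (166, np.int64(625), np.int64(-95), np.int64(114), np.uint8(67)) (168, np.int64(625), np.int64(-97), np.int64(107), np.uint8(96)) (170, np.int64(588), np.int64(-174), np.int64(46), np.uint8(110)) (172, np.int64(607), np.int64(-137), np.int64(65), np.uint8(68)) (174, np.int64(634), np.int64(-84), np.int64(97), np.uint8(18)) (176, np.int64(638), np.int64(-78), np.int64(95), np.uint8(23)) (178, np.int64(640), np.int64(-77), np.int64(90), np.uint8(18)) (180, np.int64(638), np.int64(-84), np.int64(78), np.uint8(21)) (182, np.int64(641), np.int64(-80), np.int64(75), np.uint8(
[... 2864 characters left out ...]
4, np.int64(514), np.int64(-249), np.int64(0), np.uint8(62)) (166, np.int64(523), np.int64(-234), np.int64(3), np.uint8(48)) (168, np.int64(598), np.int64(-95), np.int64(95), np.uint8(17)) (170, np.int64(602), np.int64(-90), np.int64(93), np.uint8(27)) (172, np.int64(605), np.int64(-86), np.int64(89), np.uint8(13)) (174, np.int64(606), np.int64(-85), np.int64(83), np.uint8(18)) (176, np.int64(606), np.int64(-87), np.int64(76), np.uint8(16)) (178, np.int64(607), np.int64(-87), np.int64(69), np.uint8(13)) (180, np.int64(612), np.int64(-81), np.int64(67), np.uint8(19)) (182, np.int64(617), np.int64(-73), np.int64(66), np.uint8(24)) (184, np.int64(622), np.int64(-65), np.int64(67), np.uint8(22))
```

Emit:
jog_arm --pt "0 0 0 0 0 0 1" --pt "0 0 0 0 0 0 1" --pt "0 0 0 0 0 0 1" --pt "0 0 0 0 0 0 1" --pt "0 0 0 0 0 0 1" --pt "0 0 0 0 0 0 1"

```text
t: 7.9
tool_pos: [0.6146, -0.0945, 0.0712]
tool_rot: [0.16, -3.137, 0.0]
contact_force: [1.2, 0.1, 0.9]
opening: 0.0851
grip_force: 0.0
```

```bash
python3 - <<'E'
from h import *
im,d=ctrl.get_image("scene"); P=cloud("scene",d)
cv2.imwrite("pics/c2.png",cv2.resize(im[110:210,110:230],(720,600),interpolation=cv2.INTER_CUBIC)[:,:,::-1])
togo(.614,-.0927,.071,104.65)
E
```

```text
t 7.95 pos [ 0.6147 -0.0945  0.0712] yang 95.84 tilt 0.0 q1,q6 [-0.272 -1.945] F [ 0.48  0.55 -0.61] tq [ 0.01  0.02 -0.03] open 0.0852 g 0.0
units [0.025 0.092 0.011] turn -0.196
```

View pics/c2.png

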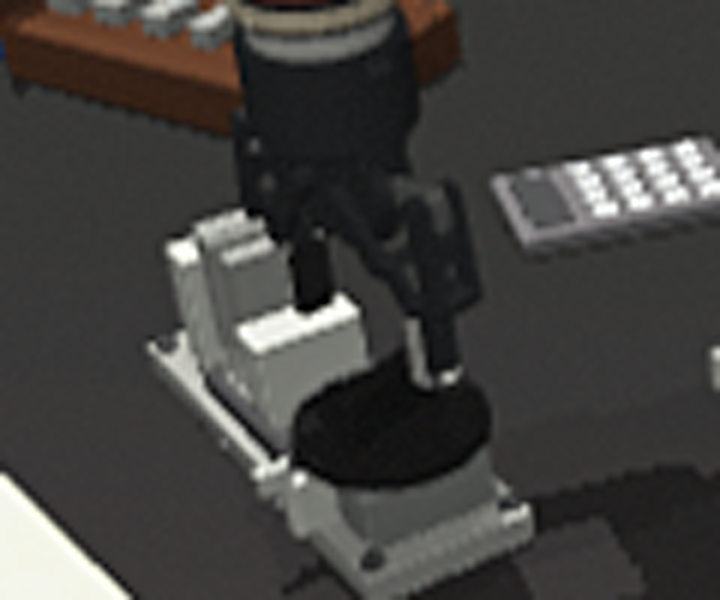

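The open right fingertip, at crop (440,380), sits well above the wheel face, so the real tips are about 20 mm higher than the reported TCP suggests. I'll measure that.

```bash
python3 - <<'E'
from h import *
im,d=ctrl.get_image("scene"); P=cloud("scene",d)
for u in (180,182,184): print(u,*[(v,*map(int,(P[v,u]*1000).round()),int(im[v,u].max())) for v in range(160,180,1)])
E
```

```text
180 (160, 616, -38, 156, 31) (161, 617, -37, 154, 27) (162, 615, -42, 147, 21) (163, 614, -43, 144, 18) (164, 614, -45, 139, 28) (165, 614, -45, 136, 49) (166, 615, -44, 134, 58) (167, 615, -46, 129, 72) (168, 617, -43, 128, 80) (169, 617, -44, 125, 94) (170, 617, -45, 121, 103) (171, 617, -46, 117, 102) (172, 618, -43, 116, 107) (173, 619, -43, 114, 103) (174, 596, -87, 78, 63) (175, 596, -88, 73, 10) (176, 595, -90, 69, 13) (177, 598, -86, 68, 21) (178, 601, -81, 69, 20) (179, 601, -83, 64, 20)
182 (160, 618, -24, 163, 27) (161, 620, -21, 163, 29) (162, 617, -26, 156, 27) (163, 611, -38, 145, 24) (164, 612, -37, 143, 27) (165, 612, -38, 139, 29) (166, 613, -37, 136, 24) (167, 613, -38, 133, 26) (168, 614, -36, 131, 25) (169, 614, -38, 126, 24) (170, 614, -39, 122, 21) (171, 614, -39, 120, 13) (172, 615, -39, 116, 30) (173, 611, -46, 108, 52) (174, 589, -88, 73, 38) (175, 586, -94, 66, 8) (176, 590, -88, 67, 17) (177, 592, -84, 67, 21) (178, 595, -80, 67, 19) (179, 598, -75, 67, 20)
184 (160, 614, -20, 163, 30) (161, 614, -22, 159, 27) (162, 614, -21, 157, 26) (163, 605, -39, 141, 23) (164, 605, -40, 138, 27) (165, 606, -38, 136, 26) (166, 604, -42, 130, 26) (167, 608, -37, 131, 27) (168, 606, -41, 125, 25) (169, 609, -37, 125, 28) (170, 607, -41, 119, 24) (171, 608, -40, 116, 42) (172, 606, -45, 110, 172) (173, 578, -95, 69, 153) (174, 579, -94, 66, 44) (175, 583, -88, 68, 26) (176, 586, -84, 67, 21) (177, 589, -78, 68, 21) (178, 590, -77, 66, 23) (179, 594, -71, 67, 22)
```

The tips are about 24 mm above the TCP reading. I'll correct the yaw, go lower and close.

Emit:
jog_arm --pt "0.02 0.09 0 0 0 -0.19 1" --pt "0 0 0.4 0 0 0 1" --pt "0 0 0.4 0 0 0 1" --pt "0 0 0.35 0 0 0 1" --pt "0 0 0 0 0 0 1"

```text
t: 8.5
tool_pos: [0.6127, -0.0924, 0.0459]
tool_rot: [0.391, -3.114, -0.002]
contact_force: [0.3, -0.5, -0.6]
opening: 0.0854
grip_force: 0.0
```

Emit:
jog_arm --pt "0 0 0 0 0 0 -1" --pt "0 0 0 0 0 0 -1" --pt "0 0 0 0 0 0 -1" --pt "0 0 0 0 0 0 -1" --pt "0 0 0 0 0 0 -1" --pt "0 0 0 0 0 0 -1" --pt "0 0 0 0 0 0 -1"

```text
t: 9.2
tool_pos: [0.614, -0.0918, 0.0487]
tool_rot: [0.394, -3.117, -0.002]
contact_force: [-2.1, 4.1, 4.7]
opening: 0.0125
grip_force: 60.6
```

Emit:
jog_arm --pt "0 0 0 0 0 0.19 -1" --pt "0 0 0 0 0 0.19 -1" --pt "0 0 0 0 0 0.19 -1" --pt "0 0 0 0 0 0.19 -1"

```text
t: 9.6
tool_pos: [0.614, -0.0913, 0.0488]
tool_rot: [-0.549, -3.093, -0.003]
contact_force: [-2.5, 6.6, 4.2]
opening: 0.0131
grip_force: 60.7
```

```bash
python3 -c "
from h import *
togo(.614,-.0927,.048,-94.95)"
```

```text
t 9.6 pos [ 0.614  -0.0913  0.0488] yang 69.87 tilt 0.13 q1,q6 [-0.268 -1.489] F [-2.49  6.64  4.17] tq [0.92 0.39 0.1 ] open 0.0131 g 60.67212224006653
units [-0.021 -0.064  0.038] turn 3.663
```

Emit:
jog_arm --pt "0 0 0 0 0 0.19 -1" --pt "0 0 0 0 0 0.19 -1" --pt "0 0 0 0 0 0.19 -1" --pt "0 0 0 0 0 0.19 -1" --pt "0 0 0 0 0 0.19 -1" --pt "0 0 0 0 0 0.19 -1" --pt "0 0 0 0 0 0.19 -1" --pt "0 0 0 0 0 0.19 -1"

```text
t: 10.4
tool_pos: [0.6149, -0.0907, 0.0488]
tool_rot: [-2.192, -2.249, -0.006]
contact_force: [1.3, 8.2, 2.5]
opening: 0.0132
grip_force: 60.4
```

Emit:
jog_arm --pt "0 0 0 0 0 0.19 -1" --pt "0 0 0 0 0 0.19 -1" --pt "0 0 0 0 0 0.19 -1" --pt "0 0 0 0 0 0.19 -1" --pt "0 0 0 0 0 0.19 -1" --pt "0 0 0 0 0 0.19 -1" --pt "0 0 0 0 0 0.19 -1" --pt "0 0 0 0 0 0.19 -1"

```text
t: 11.2
tool_pos: [0.6157, -0.0912, 0.0488]
tool_rot: [-3.077, -0.628, -0.007]
contact_force: [3.5, 6.5, 0.5]
opening: 0.0126
grip_force: 60.0
```

Emit:
jog_arm --pt "0 0 0 0 0 0.19 -1" --pt "0 0 0 0 0 0.19 -1" --pt "0 0 0 0 0 0.16 -1" --pt "0 0 0 0 0 0 -1" --pt "0 0 0 0 0 0 -1"

```text
t: 11.7
tool_pos: [0.6158, -0.0916, 0.0488]
tool_rot: [-3.14, 0.026, -0.007]
contact_force: [4.8, 4.7, 0.6]
opening: 0.0131
grip_force: 60.0
```

```bash
python3 -c "
from h import *
togo(.614,-.0927,.048,-94.95)"
```

```text
t 11.7 pos [ 0.6158 -0.0916  0.0488] yang -90.94 tilt 0.26 q1,q6 [-0.269  1.318] F [4.79 4.67 0.64] tq [ 0.8  -0.52 -0.18] open 0.0131 g 59.99246656894684
units [-0.089  0.056  0.038] turn 0.089
```

Emit:
jog_arm --pt "0 0 0 0 0 0.1 -1" --pt "0 0 0 0 0 0 -1" --pt "0 0 0 0 0 0 1" --pt "0 0 0 0 0 0 1" --pt "0 0 0 0 0 0 1" --pt "0 0 0 0 0 0 1" --pt "0 0 0 0 0 0 1"

```text
t: 12.4
tool_pos: [0.614, -0.0929, 0.0482]
tool_rot: [3.138, -0.149, -0.0]
contact_force: [-0.0, -0.3, 0.6]
opening: 0.0832
grip_force: 0.0
```

Emit:
jog_arm --pt "0 0 -1 0 0 0 1" --pt "0 0 -1 0 0 0 1" --pt "0 0 -1 0 0 0 1" --pt "0 0 -1 0 0 0 1" --pt "0 0 -1 0 0 0 1" --pt "0 0 -1 0 0 0 1" --pt "0 0 -1 0 0 0 1" --pt "0 0 -1 0 0 0 1"

```text
t: 13.2
tool_pos: [0.6139, -0.0929, 0.209]
tool_rot: [3.138, -0.149, -0.0]
contact_force: [-0.7, -0.9, 0.4]
opening: 0.0853
grip_force: 0.0
```

```bash
python3 - <<'E'
from h import *
im,d=ctrl.get_image("scene"); P=cloud("scene",d)
q=P[130:225,120:225].reshape(-1,3); r=np.hypot(q[:,0]-.614,q[:,1]+.093)
s=q[(r<.045)&(q[:,2]>.086)&(q[:,2]<.1)]; print(len(s),cv2.minAreaRect(s[:,:2].astype(np.float32)))
m=(im.max(2)>110); m[:160]=0; m[222:]=0; m[:,:130]=0; m[:,220:]=0
n,l,st,c=cv2.connectedComponentsWithStats(m.astype(np.uint8))
for k in range(1,n):
    p=ray("scene",c[k],.069); w=p[:2]-[.614,-.0928]; a=np.degrees(np.arctan2(w[1],w[0]))
    if np.hypot(*w)<.075: print(c[k],st[k,4],p.round(4),np.hypot(*w).round(4),a.round(1))
togo(.45,.2895,.2,80.1)
togo(.4539,.2895,.2,-99.9)
E
```

```text
100 ((0.6137464642524719, -0.08903717994689941), (0.016108829528093338, 0.05886037275195122), 84.82201385498047)
[151.42412451 181.55252918] 257 [ 0.6706 -0.1222  0.069 ] 0.0638 -27.5
[161.36363636 183.90909091] 11 [ 0.6559 -0.0925  0.069 ] 0.0419 0.4
t 13.25 pos [ 0.6159 -0.0933  0.2136] yang -95.42 tilt 0.38 q1,q6 [-0.27   1.396] F [1.36 0.27 3.65] tq [-0.05 -0.05  0.01] open 0.0849 g 0.0
units [-10.07  -18.274   0.588] turn -3.9
t 13.25 pos [ 0.6159 -0.0933  0.2136] yang -95.42 tilt 0.38 q1,q6 [-0.27   1.396] F [1.36 0.27 3.65] tq [-0.05 -0.05  0.01] open 0.0849 g 0.0
units [ -9.875 -18.292   0.589] turn 0.1
```

Bar angle is −5.2° against the fixture's −5.05°, so the wheel is set. Now to the taper.

Emit:
jog_arm --pt "-0.5 -0.92 0 0 0 0.1 1" --pt "-0.5 -0.92 0 0 0 0 1" --pt "-0.5 -0.92 0 0 0 0 1" --pt "-0.5 -0.92 0 0 0 0 1" --pt "-0.5 -0.92 0 0 0 0 1" --pt "-0.5 -0.92 0 0 0 0 1" --pt "-0.5 -0.92 0 0 0 0 1" --pt "-0.5 -0.92 0 0 0 0 1"

```text
t: 14.05
tool_pos: [0.558, 0.067, 0.2072]
tool_rot: [3.13, -0.268, -0.002]
contact_force: [0.8, -0.3, 0.5]
opening: 0.0853
grip_force: 0.0
```

Emit:
jog_arm --pt "-0.5 -0.92 0 0 0 0 1" --pt "-0.5 -0.92 0 0 0 0 1" --pt "-0.5 -0.92 0 0 0 0 1" --pt "-0.5 -0.92 0 0 0 0 1" --pt "-0.5 -0.92 0 0 0 0 1" --pt "-0.5 -0.92 0 0 0 0 1" --pt "-0.5 -0.92 0 0 0 0 1"

```text
t: 14.75
tool_pos: [0.511, 0.2057, 0.2072]
tool_rot: [3.13, -0.268, -0.002]
contact_force: [0.4, 0.9, 0.8]
opening: 0.0852
grip_force: 0.0
```

```bash
python3 - <<'E'
from h import *
im,d=ctrl.get_image("top"); P=cloud("top",d); z=P[...,2]; V=im.max(2)
reg=np.zeros(z.shape,bool); reg[125:195,290:341]=1
q=P[reg&(z>.084)]; q=q[np.hypot(*(q[:,:2]-[.614,-.0928]).T)<.04]; print("bar",len(q),cv2.minAreaRect(q[:,:2].astype(np.float32)))
n,l,s,c=cv2.connectedComponentsWithStats((reg&(V>110)).astype(np.uint8))
for k in range(1,n):
    p=ray("top",c[k],.069); w=p[:2]-[.614,-.0928]
    if w[0]>.02: print(c[k],s[k,4],p.round(4),np.hypot(*w).round(4),np.degrees(np.arctan2(w[1],w[0])).round(1))
Y=np.array([.088,.996]);X=np.array([.996,-.088])
q=P[120:200,340:400].reshape(-1,3); q=q[abs(q[:,2]-.1)<.005]; o=q[:,:2]-[.614,-.0928]; print(np.histogram(o@Y,bins=np.arange(-.18,-.11,.002)))
togo(.4539,.2895,.078,-99.9)
E
```

```text
bar 122 ((0.6147115230560303, -0.09350219368934631), (0.014453498646616936, 0.059003181755542755), 85.01576232910156)
[323.45652174 139.41304348] 46 [ 0.6658 -0.0962  0.069 ] 0.0519 -3.8
[337.54545455 148.09090909] 11 [ 0.6426 -0.1358  0.069 ] 0.0516 -56.4
(array([ 0,  0,  0,  0,  2,  8, 14, 10, 10, 13, 10, 13, 12,  4,  0,  0,  1,
        7,  9,  9, 12, 10, 12, 13,  9,  1,  0,  0,  0,  0,  0,  0,  0,  0]), array([-0.18 , -0.178, -0.176, -0.174, -0.172, -0.17 , -0.168, -0.166,
       -0.164, -0.162, -0.16 , -0.158, -0.156, -0.154, -0.152, -0.15 ,
       -0.148, -0.146, -0.144, -0.142, -0.14 , -0.138, -0.136, -0.134,
       -0.132, -0.13 , -0.128, -0.126, -0.124, -0.122, -0.12 , -0.118,
       -0.116, -0.114, -0.112]))
t 14.8 pos [0.51   0.2081 0.2072] yang -99.65 tilt 0.16 q1,q6 [0.251 1.99 ] F [-0.65  1.33 -0.4 ] tq [ 0.09  0.05 -0.03] open 0.085 g 0.0
units [-3.434 -3.53   6.473] turn 0.006
```

The wheel is confirmed at −5.0° with the index by the pointer. The gap centre is about (0.601, −0.242). Next, the gauge.

Emit:
jog_arm --pt "-0.86 -0.88 0 0 0 0 1" --pt "-0.86 -0.88 0 0 0 0 1" --pt "-0.86 -0.88 0 0 0 0 1" --pt "-0.86 -0.88 0 0 0 0 1" --pt "0 0 0.8 0 0 0 1" --pt "0 0 0.8 0 0 0 1" --pt "0 0 0 0 0 0 1"

```text
t: 15.5
tool_pos: [0.4546, 0.284, 0.1716]
tool_rot: [3.126, -0.271, -0.01]
contact_force: [-0.1, -0.2, -0.1]
opening: 0.0852
grip_force: 0.0
```

```bash
python3 - <<'E'
from h import *
togo(.4539,.2895,.078,-99.9)
im,d=ctrl.get_image("scene"); P=cloud("scene",d)
u,v=proj("scene",(.4539,.2895,.15)).astype(int); print(u,v)
cv2.imwrite("pics/c3.png",cv2.resize(im[v-60:v+60,u-60:u+60],(600,600),interpolation=cv2.INTER_CUBIC)[:,:,::-1])
E
```

```text
t 15.5 pos [0.4546 0.284  0.1716] yang -99.91 tilt 0.42 q1,q6 [0.42  2.164] F [-0.1  -0.17 -0.13] tq [ 0.03 -0.01 -0.04] open 0.0852 g 0.0
units [-0.054 -0.286  4.678] turn -0.0
313 190
```

View pics/c3.png

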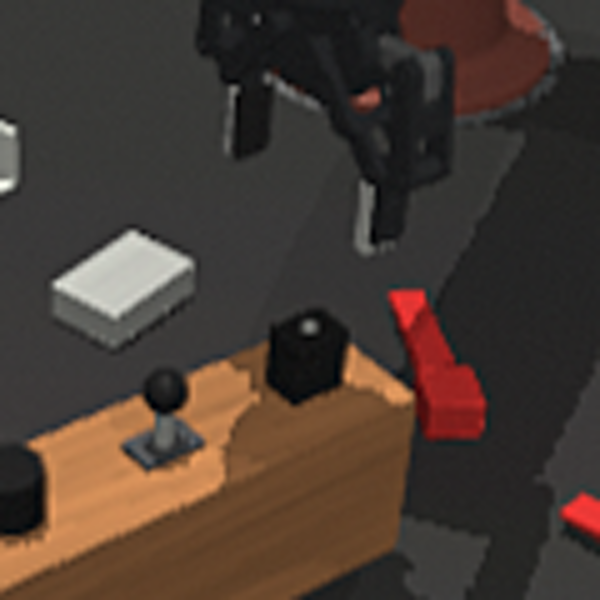

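The picture shows the fingers straddling the square block handle at (310,350). Descending.

Emit:
jog_arm --pt "0 0 0.8 0 0 0 1" --pt "0 0 0.8 0 0 0 1" --pt "0 0 0 0 0 0 1" --pt "0 0 0 0 0 0 1"

```text
t: 15.95
tool_pos: [0.4563, 0.2852, 0.1432]
tool_rot: [3.129, -0.272, -0.002]
contact_force: [0.2, -0.3, -0.3]
opening: 0.0849
grip_force: 0.0
```

```bash
python3 -c "
from h import *
togo(.4539,.2895,.078,-99.9)"
```

```text
t 15.95 pos [0.4563 0.2852 0.1432] yang -99.93 tilt 0.1 q1,q6 [0.42  2.164] F [ 0.18 -0.32 -0.26] tq [ 0.11  0.02 -0.  ] open 0.0849 g 0.0
units [-0.149 -0.196  3.259] turn -0.001
```

Emit:
jog_arm --pt "-0.15 -0.2 0.8 0 0 0 1" --pt "0 0 0.8 0 0 0 1" --pt "0 0 0.8 0 0 0 1" --pt "0 0 0.8 0 0 0 1" --pt "0 0 0 0 0 0 1" --pt "0 0 0 0 0 0 1"

```text
t: 16.55
tool_pos: [0.454, 0.2898, 0.0793]
tool_rot: [3.129, -0.271, -0.002]
contact_force: [-1.1, -0.7, 0.3]
opening: 0.0852
grip_force: 0.0
```

```bash
python3 -c "
from h import *
togo(.4539,.2895,.078,-99.9)"
```

```text
t 16.55 pos [0.454  0.2898 0.0793] yang -99.92 tilt 0.09 q1,q6 [0.43  2.174] F [-1.07 -0.68  0.33] tq [0.03 0.03 0.02] open 0.0852 g 0.0
units [-0.     0.016  0.067] turn -0.0
```

Emit:
jog_arm --pt "0 0 0 0 0 0 -1" --pt "0 0 0 0 0 0 -1" --pt "0 0 0 0 0 0 -1" --pt "0 0 0 0 0 0 -1" --pt "0 0 0 0 0 0 -1" --pt "0 0 0 0 0 0 -1" --grip_force 60

```text
t: 17.15
tool_pos: [0.4548, 0.2903, 0.0809]
tool_rot: [-3.129, 0.271, -0.002]
contact_force: [-0.6, 0.0, 2.4]
opening: 0.0234
grip_force: 59.2
```

```bash
python3 -c "
from h import *
togo(.4539,.2895,.2,-99.9)"
```

```text
t 17.15 pos [0.4548 0.2903 0.0809] yang -99.91 tilt 0.07 q1,q6 [0.43  2.174] F [-0.57  0.01  2.37] tq [-0.03  0.06  0.03] open 0.0234 g 59.245651960372925
units [-0.034  0.042 -5.955] turn -0.0
```

Emit:
jog_arm --pt "0 0 -0.6 0 0 0 -1" --pt "0 0 -0.8 0 0 0 -1" --pt "0 0 -0.9 0 0 0 -1" --pt "0 0 -0.9 0 0 0 -1" --pt "0 0 -0.9 0 0 0 -1" --pt "0 0 -0.9 0 0 0 -1" --pt "0 0 -0.9 0 0 0 -1" --pt "0 0 -0.7 0 0 0 -1"

```text
t: 17.95
tool_pos: [0.4548, 0.2902, 0.2148]
tool_rot: [-3.129, 0.271, -0.003]
contact_force: [0.2, -0.1, -1.5]
opening: 0.0234
grip_force: 58.9
```

```bash
python3 -c "
from h import *
togo(.6008,-.2422,.212,-95.0)"
```

```text
t 17.95 pos [0.4548 0.2902 0.2148] yang -99.91 tilt 0.13 q1,q6 [0.43  2.174] F [ 0.18 -0.06 -1.54] tq [ 0.   -0.05  0.01] open 0.0234 g 58.87071132659912
units [11.776 24.967  0.128] turn -0.109
```

Emit:
jog_arm --pt "0.42 0.89 0 0 0 0 -1" --pt "0.42 0.89 0 0 0 0 -1" --pt "0.42 0.89 0 0 0 0 -1" --pt "0.42 0.89 0 0 0 0 -1" --pt "0.42 0.89 0 0 0 0 -1" --pt "0.42 0.89 0 0 0 0 -1" --pt "0.42 0.89 0 0 0 0 -1"

```text
t: 18.65
tool_pos: [0.4909, 0.1564, 0.2129]
tool_rot: [-3.13, 0.271, -0.0]
contact_force: [0.0, -0.4, -0.7]
opening: 0.0231
grip_force: 59.1
```

Emit:
jog_arm --pt "0.42 0.89 0 0 0 0 -1" --pt "0.42 0.89 0 0 0 0 -1" --pt "0.42 0.89 0 0 0 0 -1" --pt "0.42 0.89 0 0 0 0 -1" --pt "0.42 0.89 0 0 0 0 -1" --pt "0.42 0.89 0 0 0 0 -1" --pt "0.42 0.89 0 0 0 0 -1"

```text
t: 19.35
tool_pos: [0.5274, 0.0235, 0.2129]
tool_rot: [-3.13, 0.271, -0.0]
contact_force: [0.6, -0.1, -1.1]
opening: 0.0231
grip_force: 59.1
```

Emit:
jog_arm --pt "0.42 0.89 0 0 0 0 -1" --pt "0.42 0.89 0 0 0 0 -1" --pt "0.42 0.89 0 0 0 0 -1" --pt "0.42 0.89 0 0 0 0 -1" --pt "0.42 0.89 0 0 0 0 -1" --pt "0.42 0.89 0 0 0 0 -1" --pt "0.42 0.89 0 0 0 0 -1"

```text
t: 20.05
tool_pos: [0.564, -0.1094, 0.2128]
tool_rot: [3.13, -0.271, 0.0]
contact_force: [0.6, -0.1, -2.3]
opening: 0.0234
grip_force: 59.1
```

Emit:
jog_arm --pt "0.42 0.89 0 0 0 0 -1" --pt "0.42 0.89 0 0 0 0 -1" --pt "0.42 0.89 0 0 0 0 -1" --pt "0.42 0.89 0 0 0 0 -1" --pt "0.42 0.89 0 0 0 0 -1" --pt "0.42 0.89 0 0 0 0 -1" --pt "0.42 0.89 0 0 0 0 -1" --pt "0 0 0 0 0 -0.11 -1"

```text
t: 20.85
tool_pos: [0.6007, -0.2445, 0.212]
tool_rot: [3.138, -0.136, -0.0]
contact_force: [-0.1, -0.4, -1.2]
opening: 0.0235
grip_force: 59.1
```

Emit:
jog_arm --pt "0 0 0 0 0 0 -1" --pt "0 0 0 0 0 0 -1"

```text
t: 21.05
tool_pos: [0.6004, -0.2417, 0.212]
tool_rot: [-3.138, 0.139, 0.0]
contact_force: [-0.1, -0.2, -2.2]
opening: 0.0227
grip_force: 59.1
```

```bash
python3 - <<'E'
from h import *
togo(.6008,-.2422,.168,-95.0)
im,d=ctrl.get_image("scene"); np.savez("s4.npz",im=im,d=d); P=cloud("scene",d)
u,v=proj("scene",(.6008,-.2422,.12)).astype(int); print(u,v)
cv2.imwrite("pics/c4.png",cv2.resize(im[v-50:v+50,u-50:u+50],(600,600),interpolation=cv2.INTER_CUBIC)[:,:,::-1])
E
```

```text
t 21.05 pos [ 0.6004 -0.2417  0.212 ] yang -95.06 tilt 0.02 q1,q6 [-0.498  1.161] F [-0.13 -0.16 -2.16] tq [-0.1  -0.03  0.02] open 0.0227 g 59.121710658073425
units [0.024 0.022 2.202] turn -0.001
148 142
```

View pics/c4.png

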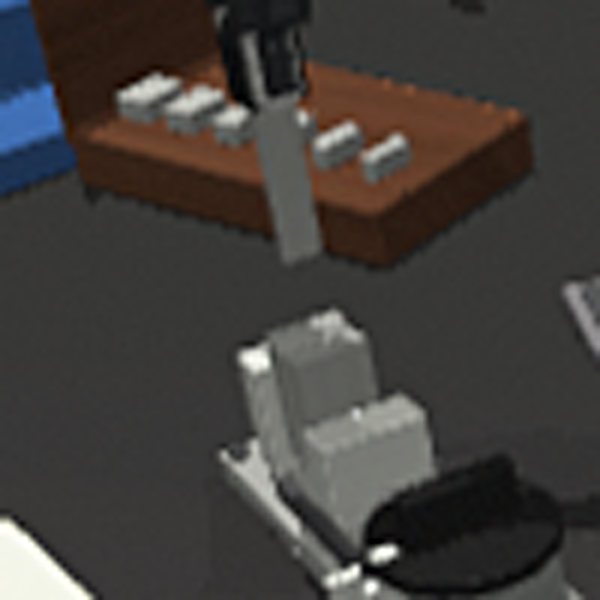

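The blade hangs over the jaws, with its tip at crop (300,262). I'll check upright and the tip position from depth.

```bash
python3 - <<'E'
from h import *
f=np.load("s4.npz"); P=cloud("scene",f["d"]); im=f["im"]
Y=np.array([.088,.996]);X=np.array([.996,-.088]); G=np.array([.6008,-.2422])
q=P[92:142,98:190].reshape(-1,3); w=q[:,:2]-G; x=w@X; y=w@Y
for z in np.arange(.125,.25,.008):
    s=(abs(q[:,2]-z)<.004)&(abs(x)<.03)&(abs(y)<.03)
    if s.sum(): print(round(z,3),s.sum(),"x",*np.percentile(x[s],[0,50,100]).round(4),"y",*np.percentile(y[s],[0,50,100]).round(4))
for z in(.145,.215): print(proj("scene",[*G,z]))
v0=92
for v in range(108,138,3):
    r=im[v,125:165].astype(int); print(v,(r.max(1)).tolist())
E
```

```text
0.149 11 x -0.0128 -0.0046 0.0068 y -0.0038 0.0007 0.003
0.157 15 x -0.0141 -0.0036 0.0069 y -0.0021 0.0012 0.0046
0.165 17 x -0.0126 -0.0025 0.0062 y -0.0007 0.0028 0.0068
0.173 16 x -0.0136 -0.0027 0.008 y 0.0008 0.0038 0.0084
0.181 18 x -0.0133 -0.0038 0.0072 y 0.0007 0.0033 0.0051
0.189 18 x -0.0143 -0.0005 0.0071 y -0.0026 0.0044 0.0076
0.197 18 x -0.0111 -0.0013 0.0064 y -0.0003 0.0035 0.0083
0.205 21 x -0.0134 -0.0025 0.0072 y -0.0039 0.0047 0.0076
0.213 20 x -0.0115 -0.002 0.0063 y -0.0009 0.004 0.0078
0.221 17 x -0.012 -0.0017 0.0067 y -0.0027 0.0053 0.0085
0.229 16 x -0.0131 -0.0029 0.0073 y 0.0011 0.0057 0.011
0.237 25 x -0.0195 0.0057 0.0141 y -0.0075 0.0123 0.0206
0.245 30 x -0.0173 0.0054 0.0132 y -0.0047 0.0159 0.0282
[147.14034247 135.05171618]
[142.74628357 113.63997675]
108 [61, 71, 129, 183, 184, 205, 208, 205, 174, 147, 95, 79, 9, 2, 19, 70, 118, 92, 69, 90, 99, 101, 107, 81, 90, 106, 105, 105, 105, 105, 102, 101, 100, 99, 100, 99, 99, 100, 100, 100]
111 [94, 95, 93, 106, 108, 69, 73, 79, 110, 158, 192, 212, 207, 169, 95, 73, 95, 92, 92, 92, 89, 89, 130, 199, 130,
[... 767 characters left out ...]
, 105, 103, 102, 103, 100, 106, 106]
126 [38, 40, 41, 51, 55, 57, 53, 52, 51, 52, 52, 53, 52, 53, 53, 52, 51, 57, 84, 96, 93, 93, 93, 95, 91, 62, 43, 53, 65, 70, 77, 85, 98, 104, 108, 103, 100, 76, 57, 40]
129 [56, 55, 59, 58, 59, 58, 50, 47, 47, 45, 32, 39, 40, 41, 48, 54, 51, 51, 64, 98, 95, 93, 93, 94, 97, 92, 54, 51, 50, 53, 51, 50, 50, 48, 47, 50, 42, 43, 45, 45]
132 [57, 58, 57, 55, 57, 54, 57, 56, 56, 55, 57, 57, 57, 57, 59, 58, 57, 46, 48, 74, 98, 93, 93, 94, 95, 94, 74, 49, 53, 54, 52, 53, 53, 52, 53, 53, 54, 40, 41, 41]
135 [55, 56, 55, 55, 55, 56, 56, 56, 55, 56, 55, 56, 56, 55, 55, 57, 57, 55, 55, 59, 82, 86, 72, 62, 61, 52, 56, 56, 46, 48, 43, 30, 35, 41, 42, 45, 51, 45, 36, 33]
```

The blade is upright, y is within 1 mm and x is −3 mm; the tip is at TCP − 65 mm. I'll shift +3 mm in x and go down in steps.

Emit:
jog_arm --pt "0.15 0 0.5 0 0 0 -1" --pt "0 0 0.5 0 0 0 -1" --pt "0 0 0.5 0 0 0 -1" --pt "0 0 0.5 0 0 0 -1" --pt "0 0 0.5 0 0 0 -1" --pt "0 0 0.25 0 0 0 -1" --pt "0 0 0 0 0 0 -1" --pt "0 0 0 0 0 0 -1"

```text
t: 21.9
tool_pos: [0.6034, -0.2418, 0.1574]
tool_rot: [3.139, -0.136, 0.0]
contact_force: [-0.3, 0.1, -0.9]
opening: 0.0235
grip_force: 59.1
```

Emit:
jog_arm --pt "0 0 0.25 0 0 0 -1" --pt "0 0 0.25 0 0 0 -1" --pt "0 0 0.25 0 0 0 -1" --pt "0 0 0.25 0 0 0 -1" --pt "0 0 0 0 0 0 -1" --pt "0 0 0 0 0 0 -1"

```text
t: 22.5
tool_pos: [0.6031, -0.2416, 0.1369]
tool_rot: [-3.138, 0.136, 0.001]
contact_force: [0.1, 0.3, -1.7]
opening: 0.0235
grip_force: 59.1
```

Emit:
jog_arm --pt "0 0 0.2 0 0 0 -1" --pt "0 0 0.2 0 0 0 -1" --pt "0 0 0.2 0 0 0 -1" --pt "0 0 0.1 0 0 0 -1" --pt "0 0 0 0 0 0 -1" --pt "0 0 0 0 0 0 -1"

```text
t: 23.1
tool_pos: [0.603, -0.2413, 0.1228]
tool_rot: [-3.138, 0.136, 0.001]
contact_force: [-0.1, 1.5, -1.5]
opening: 0.0232
grip_force: 59.0
```

Emit:
jog_arm --pt "0 -0.01 0.15 0 0 0 -1" --pt "0 -0.01 0.15 0 0 0 -1" --pt "0 0 0 0 0 0 -1" --pt "0 0 0 0 0 0 -1"

```text
t: 23.5
tool_pos: [0.6038, -0.2412, 0.1176]
tool_rot: [-3.139, 0.136, -0.002]
contact_force: [1.8, 2.3, 1.5]
opening: 0.0232
grip_force: 59.5
```

Emit:
jog_arm --pt "0 -0.01 0.15 0 0 0 -1" --pt "0 -0.01 0.1 0 0 0 -1" --pt "0 0 0 0 0 0 -1" --pt "0 0 0 0 0 0 -1"

```text
t: 23.9
tool_pos: [0.6038, -0.241, 0.1126]
tool_rot: [3.138, -0.136, 0.002]
contact_force: [1.6, 2.5, 3.8]
opening: 0.023
grip_force: 59.9
```

Contact began at TCP z of about 0.120, as predicted. I'll continue for about 12 mm more, easing slightly toward +y.

Emit:
jog_arm --pt "0 -0.02 0.1 0 0 0 -1" --pt "0 -0.02 0.1 0 0 0 -1" --pt "0 -0.01 0.1 0 0 0 -1" --pt "0 0 0 0 0 0 -1" --pt "0 0 0 0 0 0 -1"

```text
t: 24.4
tool_pos: [0.6032, -0.2405, 0.1057]
tool_rot: [3.138, -0.136, -0.001]
contact_force: [1.5, -1.9, 0.9]
opening: 0.0232
grip_force: 59.5
```

Emit:
jog_arm --pt "0 -0.01 0.1 0 0 0 -1" --pt "0 -0.01 0.1 0 0 0 -1" --pt "0 -0.01 0.05 0 0 0 -1" --pt "0 0 0 0 0 0 -1" --pt "0 0 0 0 0 0 -1"

```text
t: 24.9
tool_pos: [0.6031, -0.2401, 0.1008]
tool_rot: [3.137, -0.136, -0.001]
contact_force: [0.1, -5.0, -0.5]
opening: 0.0231
grip_force: 59.4
```

```bash
python3 - <<'E'
from h import *
togo(.6036,-.241,.1,-95.0)
im,d=ctrl.get_image("scene"); P=cloud("scene",d)
u,v=proj("scene",(.6008,-.2422,.11)).astype(int)
cv2.imwrite("pics/c5.png",cv2.resize(im[v-50:v+50,u-50:u+50],(600,600),interpolation=cv2.INTER_CUBIC)[:,:,::-1])
E
```

```text
t 24.9 pos [ 0.6031 -0.2401  0.1008] yang -94.97 tilt 0.09 q1,q6 [-0.493  1.165] F [ 0.06 -4.96 -0.55] tq [-1.04 -0.    0.03] open 0.0231 g 59.444809556007385
units [0.027 0.045 0.041] turn 0.001
```

View pics/c5.png

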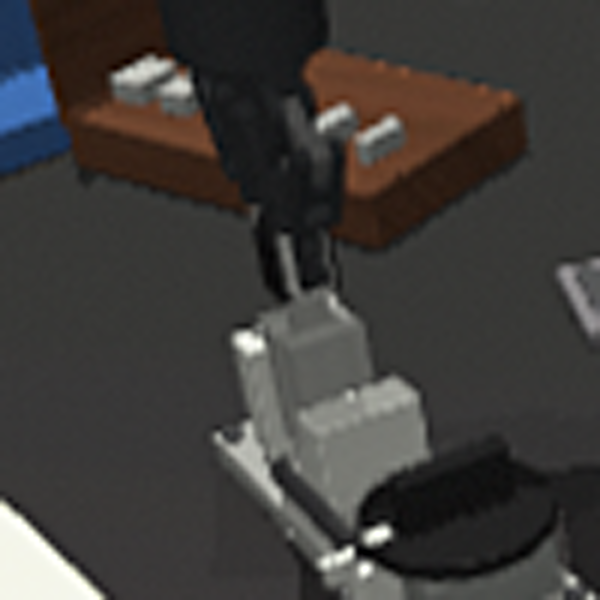

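The fingers hold the gauge, whose blade is in the gap at crop (305,305). Force is −5 N in y, so the sprung jaw is pushing against the arm alone. I'll ease about 1 mm back toward the fixed jaw.

Emit:
jog_arm --pt "0 0.03 0 0 0 0 -1" --pt "0 0.03 0 0 0 0 -1" --pt "0 0 0 0 0 0 -1" --pt "0 0 0 0 0 0 -1" --pt "0 0 0 0 0 0 -1"

```text
t: 25.45
tool_pos: [0.6031, -0.2401, 0.1008]
tool_rot: [-3.138, 0.136, 0.001]
contact_force: [0.2, -1.9, 0.8]
opening: 0.0237
grip_force: 59.6
```

```bash
python3 - <<'E'
from h import *
togo(.6036,-.241,.1,-95.0)
E
```

```text
t 25.45 pos [ 0.6031 -0.2401  0.1008] yang -94.96 tilt 0.05 q1,q6 [-0.494  1.164] F [ 0.24 -1.94  0.76] tq [-0.5  -0.04 -0.04] open 0.0237 g 59.583837389945984
units [0.027 0.041 0.04 ] turn 0.001
```

Emit:
jog_arm --pt "0 0.04 0.04 0 0 0 -1" --pt "0 0 0.04 0 0 0 -1" --pt "0 0 0 0 0 0 -1" --pt "0 0 0 0 0 0 -1" --pt "0 0 0 0 0 0 -1"

```text
t: 25.95
tool_pos: [0.6034, -0.2403, 0.1003]
tool_rot: [-3.137, 0.136, 0.0]
contact_force: [-1.8, 1.6, 4.7]
opening: 0.023
grip_force: 60.2
```

```bash
python3 - <<'E'
from h import *
togo(.6036,-.241,.1,-95.0)
Y=np.array([.088,.996]);X=np.array([.996,-.088]); G=np.array([.6008,-.2422])
im,d=ctrl.get_image("scene"); Q={"start":np.load("s4.npz")["d"],"now":d}
for n,dd in Q.items():
    q=cloud("scene",dd)[120:200,90:230].reshape(-1,3); w=q[:,:2]-G; x=w@X;y=w@Y
    s=(abs(x)<.018)&(q[:,2]>.08)&(q[:,2]<.092)&(y>.012)&(y<.03); print(n,"sprung jaw back face",s.sum(),np.median(y[s]),np.mean(y[s]))
    s=(abs(x)<.018)&(q[:,2]>.04)&(q[:,2]<.06)&(y>.03)&(y<.06);print("  lower",s.sum(),np.median(y[s]),np.mean(y[s]))
E
```

```text
t 25.95 pos [ 0.6034 -0.2403  0.1003] yang -94.95 tilt 0.11 q1,q6 [-0.494  1.163] F [-1.8   1.59  4.69] tq [ 0.28  0.37 -0.05] open 0.023 g 60.220266580581665
units [0.013 0.034 0.014] turn 0.001
start sprung jaw back face 41 0.02034969058192796 0.020501094799302098
  lower 43 0.05829505830455137 0.05814866651200016
now sprung jaw back face 34 0.021824414496058868 0.02173250212884407
  lower 34 0.05866656074566136 0.058404575140305066
```

Emit:
jog_arm --pt "0 -0.01 0.05 0 0 0 -1" --pt "0 0 0.05 0 0 0 -1" --pt "0 0 0 0 0 0 -1" --pt "0 0 0 0 0 0 -1" --pt "0 0 0 0 0 0 -1" --pt "0 0 0 0 0 0 -1"

```text
t: 26.6
tool_pos: [0.6038, -0.2402, 0.0985]
tool_rot: [-3.137, 0.136, -0.001]
contact_force: [-0.4, 1.1, 5.9]
opening: 0.0233
grip_force: 60.2
```

```bash
python3 - <<'E'
from h import *
togo(.6036,-.241,.1,-95.0); print(ctrl.get_obs()["dq"].round(4))
E
```

```text
t 26.6 pos [ 0.6038 -0.2402  0.0985] yang -94.95 tilt 0.1 q1,q6 [-0.494  1.163] F [-0.43  1.06  5.95] tq [ 0.28  0.17 -0.  ] open 0.0233 g 60.21972835063934
units [-0.008  0.039 -0.074] turn 0.001
[ 0.0017  0.0011 -0.0015 -0.0011  0.0002 -0.0003]
```

The push is about 7 N, balanced between the jaws, with the arm at rest and upright. Handing in.

```bash
python3 -c "
from station import ctrl
print(ctrl.finish_job())"
```

```text
the job is handed in; nothing more can be done
None
```

I handed the job in at 26.6 s with the wheel's index mark at the pointer and the taper gauge gripped upright in the gap. The blade tip is about 61 mm below the gap point, the push is about 7 N and the sprung jaw has given roughly 1.5 to 2 mm; the judge returned no verdict.

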